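Load a jar into the toggle clamp of a jar lane

TASK

Slide the glass jar that stands in the lane gently along it until you feel it press well against the sprung rubber bumper of the stop, hold it so for a moment, and leave it there. Then push the clamp's lever over, without ramming it, so that the pad snaps down and holds the jar by its lid, and let go. Leave everything else on the bench where it is.

Things in the scene. Friction and masses are not known exactly. Their poses are not given: they have to be found in the camera images.
- lane: Fixed flat metal plate, 300 x 130 mm, 8 mm thick (top face at height 8 mm), with two white guide strips 10 mm thick standing 20 mm above it, 73 mm apart inside. Origin on the bench; x points along the lane the way the jar must travel, towards the clamp; z up. The guides run from x = -175 mm to x = +60 mm, centred on y = 0.
- jar: The jar in the lane: glass, 66 mm across, 80 mm tall, about 0.33 kg (may be lighter or heavier), metal lid, label. Origin at the centre of its underside. It starts between the guides with its centre 55 to 115 mm before the lane's origin. The glass may crack if the robot pushes it with more than 12 N.
- clamp: Fixed steel fork on the lane plate: two upright cheeks 34 mm long, outer faces 32 mm either side, 112 mm tall. Origin on the plate, midway between the cheeks and under the lever's hinge, 85 mm along the lane from the lane's origin; same axes as the lane. Forces of more than 16 N from the robot bend the clamp or its lever.
- stop_mid (a point): Point on the clamp amid the range of the adjustable stop (black block between the cheeks) and its rubber bumper facing the jar, 44 mm wide, 15 to 45 mm above the plate. The bumper's free face lies up to 20 mm before or after this point along the lane: locked anew each day, not measured, feel for it. It yields 1 mm per 6 N, up to 4 mm, then is rigid. Hold 5 N or more on it for a third of a second.
- lever (a joint): Over-centre lever, rad. 0 = open: pad arm raised, handle leaning 0.30 rad from upright to the lane's +x. It resists up to 0.55 (about 6 N at the handle's end at first, then less), then snaps over by itself within a second and stops near 1.10 with its pad on the lid of a seated jar, handle leaning 0.80 rad to -x (about 1.45 with no jar under it). Push the handle from its +x side towards -x.
- lever_hinge (a point): Middle of the lever's hinge axis, 107 mm above the clamp's origin; the axis runs along the lane's y. The pad lies 78 mm from it on the jar's side, below the arm.
- lever_tip (a point): Centre of the end of the lever's black handle, 80 mm from the hinge axis. The handle is 16 mm thick and 30 mm wide; its black part is 50 mm long.
- jar_b: A bystander jar like the one in the lane, beside the lane on the bench. Origin under its centre.
- jar_c: Another such bystander jar on the bench. Origin under its centre.
- lid_a: Loose jar lid, 62 mm across, 14 mm high, beside the lane; bystander. Origin under its centre.
- lid_b: Loose jar lid as lid_a, elsewhere on the bench; bystander. Origin under its centre.
- label_roll: Roll of labels lying flat, 90 mm across, 40 mm high; bystander. Origin under its centre.
- spray: White plastic bottle, 60 mm across, 170 mm tall; bystander. Origin under its centre.
- brush: Brush lying on the bench; bystander.

How it is judged (in metres and radians):
On the way, in this order (a step that is already met when the one before it is completed fails the run):
1. the jar is pressed against the stop's sprung bumper with at least 4 N while the lever is still open (contact force between jar and clamp above 4 N and value of joint lever below 0.15 rad), for 0.2 s.
2. the lever has gone over centre and its pad rests on the lid (value of joint lever between 1.03 and 1.17 rad), for 0.2 s.
At the end, for the whole second after the job is handed in: The lever stands flipped with its pad on the lid (1.03 to 1.17 rad), pressing the jar with more than 2 N; the jar stands upright (within 0.06 rad), at rest, at the stop (its centre no more than 109 mm before the clamp's origin) (all of step 2 and contact force between jar and clamp above 2 N and angle between jar's own z axis and vertical below 0.06 rad and x of jar in the frame of clamp above -0.109 m and linear speed of jar below 0.01 m/s); the robot touches nothing.
It fails at once if the robot pushes the jar with more than 12 N (contact force between any of the fingers, the arm and jar above 12 N).
It fails at once if the robot pushes the clamp or its lever with more than 16 N (contact force between any of the fingers, the arm and clamp above 16 N).
It fails at once if a bystander is moved more than 20 mm (distance of any of jar_b, jar_c, lid_a, lid_b, label_roll, spray, brush from where it was at the start of the episode above 0.02 m).
It also fails if it takes over 64 s, if anything falls off the work surface, if the arm or the gripper's body presses on something with over 40 N, if the wrist force passes 120 N, or if a joint passes its speed limit or range.

ROBOT

A 7-joint arm with a two-finger parallel gripper is mounted at the origin on the work surface. World frame = base frame: x ahead of the robot, y to its left, z up, the work surface at z = 0. Lengths are in m, angles in degrees, forces in N, time in s.
With the tool pointing down it reaches from about 0.4 to 0.875 m from the base axis. Payload 6.5 kg.
Tool frame: the origin (TCP) lies midway between the tips of the shut fingers; the grasp point (between the pads) lies grasp_offset behind it (grasp_offset is the distance from the TCP to the grasp point, in m); z points along the fingers, y is the direction in which the jaws open and shut (so a half turn about z gives the same grasp; the last joint's range is limited). The gripper opens to 88 mm and grips with 3 to 60 N. Pads are 18 mm wide; open, the fingers measure 123 mm over their backs; the gripper's body (75 mm by 187 mm) begins 45 mm behind the grasp point.
Start: joints at [67.426, 30.733, -0.252, 88.115, 0.149, 61.152, -4.079], TCP at [0.209, -0.615, 0.205] pointing down, gripper open.
Joint ranges: [-154.64, 154.64], [-21.42, 123.67], [-72.66, 72.17], [13.99, 137.28], [-74.86, 254.86], [10.95, 109.41], [-158.01, 158.01]. Speed limits (degrees/s): [136.94, 136.94, 180, 180, 180, 180, 180].

INTERFACE

Orientations are given as [roll, pitch, yaw] about the fixed x, y, z axes, in that order (R = Rz(yaw) Ry(pitch) Rx(roll)).
In Python, from station import get_obs, camera, camera_info, hand_in, outline_of, grasp_offset gives the robot as it stands.
- The arm moves only by the shell command python3 -m handwheel 'ROWS' [OPENING] [FORCE]. ROWS is JSON, a list of rows, each an object with "translation": the shift along the tool's x, y, z in cm, a list of three; "rot": the turn, a rotation vector about the tool's x, y, z in rad, a list of three. In form: [{"translation": [tx, ty, tz], "rot": [rx, ry, rz]}, ...]. A call has 1 to 12 rows; each row shifts and turns the commanded pose from where the row before left it, along the tool's axes as they then stand; what a row does not reach is not made up. A row lasts 1/8 s, in which the tool goes at most 62.5 mm and 10.7 degrees, less where a joint would pass 70% of its speed; a pose out of reach is approached as far as the arm can. A call is refused whole if a number of a shift passes 6.25 or a number of a turn 0.188, either way. A call with a gripper value outside its range is refused whole. OPENING is the closure, from 0 (fully open) to 1 (shut), set as the call begins (- or left out, the last holds). The fingers move at their own pace and stop on an object; FORCE is the grip in N (left out, the last holds). Time passes only in rows, so rows that do not move let the fingers close. It gives the time, the measured TCP pose, the force and the opening at its end, in the units of the state.
- get_obs(): the state, without advancing time (a new reading comes with each control period).
- camera(name): name is "side" or "top"; returns the picture (384x512x3 uint8, blue, green, red); there is no depth.
- camera_info(name): a dict with "K" (3x3 intrinsics, pixels), "dist_coeffs" ([k1, k2, p1, p2, k3] as OpenCV has them; the pictures are not rectified), "position" and "attitude" of the camera in the world. Camera axes: x right, y up, looking along -z (the intrinsics and any distortion apply to the point x, -y, -z); pixel columns grow to the right and rows downward; lengths in m; the calibration is good to about 2 mm. A picture is of the moment at which its call begins. camera_info takes no time and is no camera call.
- hand_in(): hands the job in, once; it reports no verdict.
Trained networks look in the newest picture that a camera, given by its name, has taken for a name from the list of things; names that differ only in an ending like _2 or _b are one class to them, and where a whole thing is asked for, a point or a joint stands for the part that bears it (a point fixed in the world has none). Each returns a list of dicts, best first, with "confidence" (0 to 1); they miss things now and then, are a little off and sometimes report something else, mostly with a low value. They report only what shows in the picture. A call takes as long as a camera call.
- outline_of(target, camera): "region" (384x512 bool, what is visible of it) and "rect" ([left, top, right, bottom] in pixels, round what is visible of it).
The state is a dict: "t": time; "qpos": joint angles; "qvel": joint speeds; "tau": joint torques, N m; "tcp_pos": TCP position; "ee_rot": TCP orientation; "ft_force": force on the tool from outside, world axes, zero at the start; "wrist_torque": the same for the moment, N m; "opening": opening from 0.0 (shut) to 1.0 (fully open).
Only numpy, scipy, OpenCV 4.12 (cv2) and the standard library are available. Lean on these libraries where they do the work, as an engineer would, in place of code of your own. Each camera call takes 0.05 s, during which the arm holds its last target. There are 200 camera calls.

## Working session

There is one attempt and no reset: what is moved stays moved. The work goes in short steps, Python scripts to look and compute and a shell command to move; the robot and the scene stay as the last step left them, time stands still between calls to the robot, and variables do not carry over. Pictures are saved under pics/ and viewed, on a budget of 10 in all, crops included, one or two more only if the job needs it, and the job is handed in when it is done.

```bash
ls; mkdir -p pics; python3 - <<'E'
from station import *
import cv2
print(get_obs(), grasp_offset)
for n in ("side","top"):
    im=camera(n); cv2.imwrite(f"pics/{n}0.png",im)
    print(n,camera_info(n))
    for t in ("lane","jar","clamp","lever","spray","label_roll","lid_a","brush"):
        for d in outline_of(t,n)[:4]: print(n,t,round(d["confidence"],2),d["rect"],d["region"].sum())
E
```

```text
pics
{'t': 0.0, 'qpos': array([67.4262673 , 30.77789074, -0.25467615, 88.16796401,  0.14909843,
       61.15186175, -4.07968147]), 'qvel': array([-0.05337958,  0.07537295,  0.00176836,  0.00662722,  0.04283625,
        0.12817515, -0.02929041]), 'tau': array([ 9.99681215e-04, -5.70977712e+01,  9.90973637e-01, -2.51600343e+01,
       -5.63668914e-02,  1.79958710e-02,  1.62851838e-04]), 'tcp_pos': array([ 0.20904052, -0.61478126,  0.20415322]), 'ee_rot': array([-1.79902872e+02,  7.08068058e-03,  1.87850248e+01]), 'ft_force': array([-0.50682295,  0.64547522, -0.81089699]), 'wrist_torque': array([ 0.02476643,  0.0569907 , -0.01425893]), 'opening': 1.0004147056216208} 0.0187
side {'K': array([[373.4766593 ,   0.        , 249.16136645],
       [  0.        , 373.4766593 , 188.31672082],
       [  0.        ,   0.        ,   1.        ]]), 'dist_coeffs': array([-0.0771395,  0.       ,  0.       ,  0.       ,  0.       ]), 'position': array([0.41063986, 0.74620394, 0.6404498 ]), 'attitude': array([  57.16878431,   -1.36695466, -165.45333006])}
side lane 0.72 [242.8, 189.6, 310.2, 258.0] 1432
[... 1029 characters left out ...]
3.3, 191.5, 349.3, 233.9] 2963
top jar 0.77 [371.5, 227.5, 405.6, 254.6] 492
top jar 0.76 [304.4, 202.1, 326.0, 223.7] 443
top jar 0.72 [270.6, 140.8, 295.6, 168.0] 424
top clamp 0.78 [248.6, 202.7, 289.8, 228.1] 661
top clamp 0.45 [163.5, 240.9, 185.0, 261.6] 299
top clamp 0.27 [303.4, 203.9, 325.9, 221.4] 386
top lever 0.72 [254.0, 192.0, 353.1, 234.1] 3106
top lever 0.58 [251.4, 206.6, 284.1, 217.7] 295
top spray 0.77 [164.5, 146.9, 187.3, 166.6] 476
top spray 0.7 [249.6, 204.8, 287.2, 218.5] 332
top label_roll 0.92 [374.7, 173.7, 404.4, 198.4] 654
top lid_a 0.84 [164.2, 243.6, 183.8, 260.6] 300
top lid_a 0.8 [317.0, 162.0, 330.7, 182.3] 282
top brush 0.93 [115.3, 170.2, 151.5, 235.0] 679
```

```bash
python3 - <<'E'
import cv2
a=cv2.imread("pics/top0.png")[130:280,100:420]; b=cv2.imread("pics/side0.png")[130:300,130:350]
cv2.imwrite("pics/topc.png",cv2.resize(a,None,fx=2.5,fy=2.5,interpolation=2))
cv2.imwrite("pics/sidec.png",cv2.resize(b,None,fx=3.5,fy=3.5,interpolation=2))
E
```

```text
(no output)
```

View pics/topc.png

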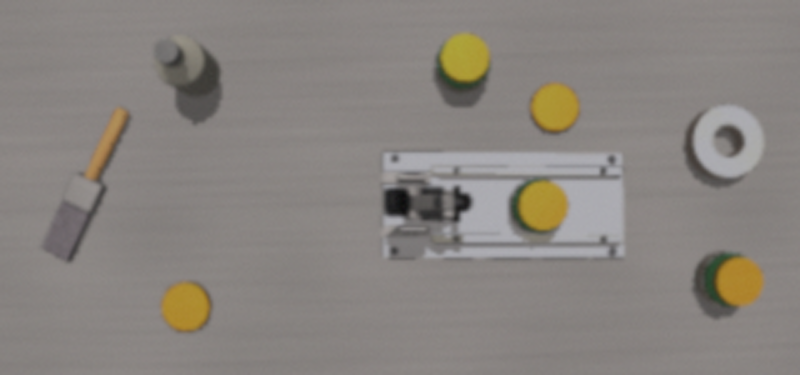

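View pics/sidec.png

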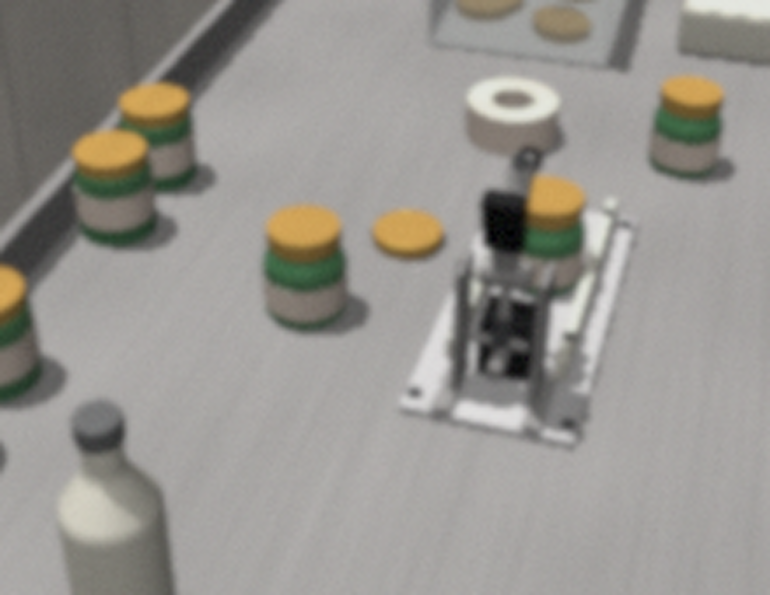

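The top crop shows the plate with corners at about (383,151), (623,151), (626,259) and (385,259). The clamp is at its left end with the handle leaning left, and the jar lid is at (543,206). So lane +x points left in the image. Next I convert these to world positions.

```bash
cat > h.py <<'E'
import numpy as np, cv2
from scipy.spatial.transform import Rotation as R
from station import *
def ray(n,uv):
    c=camera_info(n); p=cv2.undistortPoints(np.array(uv,float).reshape(-1,1,2),c["K"],c["dist_coeffs"]).reshape(-1,2)
    d=np.c_[p[:,0],-p[:,1],-np.ones(len(p))]
    return c["position"], R.from_euler("xyz",c["attitude"],degrees=True).apply(d)
def at_z(n,uv,z):
    o,d=ray(n,uv); return o+d*((z-o[2])/d[:,2])[:,None]
def proj(n,P):
    c=camera_info(n); q=R.from_euler("xyz",c["attitude"],degrees=True).inv().apply(np.atleast_2d(P)-c["position"])*[1,-1,-1]
    return cv2.projectPoints(q.reshape(-1,1,3),np.zeros(3),np.zeros(3),c["K"],c["dist_coeffs"])[0].reshape(-1,2)
E
python3 - <<'E'
from h import *
np.set_printoptions(precision=4,suppress=True)
c=np.array([[383,151],[623,151],[626,259],[385,259]])/2.5+[100,130]-0.3
P=at_z("top",c,0.008);print(P)
print([np.linalg.norm(P[i]-P[i-1]) for i in range(4)])
ux=(P[0]-P[1]+P[3]-P[2])[:2]; yaw=np.degrees(np.arctan2(ux[1],ux[0])); print("yaw",yaw,"ctr",P.mean(0))
for nm,t,uv,z in [("jar","top",(543,206),.088),("jb","top",(465,58),.08),("jc","top",(740,281),.08),("lidA","top",(555,107),.014),("roll","top",(728,142),.04),("lidB","top",(186,307),.014),("handletip","top",(396,202),.19),("pad","top",(463,202),.15)]:
    print(nm,at_z(t,np.array([uv])/2.5+[100,130]-0.3,z))
s=np.array([[405,405],[576,440],[633,225]])/3.5+130-0.3
print("side corners",at_z("side",s,.008))
E
```

```text
[[ 0.59    0.0546  0.008 ]
 [ 0.582  -0.2445  0.008 ]
 [ 0.4477 -0.243   0.008 ]
 [ 0.4569  0.0556  0.008 ]]
[np.float64(0.1331624874294225), np.float64(0.29919650793341546), np.float64(0.13430121116166063), np.float64(0.2987006378213298)]
yaw 88.35597751184189 ctr [ 0.5192 -0.0943  0.008 ]
jar [[ 0.5158 -0.1298  0.088 ]]
jb [[ 0.6918 -0.0455  0.08  ]]
jc [[ 0.4204 -0.3623  0.08  ]]
lidA [[ 0.6386 -0.1601  0.014 ]]
roll [[ 0.5875 -0.3687  0.04  ]]
lidB [[0.404  0.3016 0.014 ]]
handletip [[0.5235 0.0394 0.19  ]]
pad [[ 0.5222 -0.0334  0.15  ]]
side corners [[ 0.5845  0.0539  0.008 ]
 [ 0.4593  0.0563  0.008 ]
 [ 0.4528 -0.2297  0.008 ]]
```

```bash
python3 -m handwheel '[{"translation":[0,0,0],"rot":[0,0,-0.152]},{"translation":[0,0,0],"rot":[0,0,-0.152]},{"translation":[0,0,0],"rot":[0,0,-0.152]},{"translation":[0,0,0],"rot":[0,0,-0.152]},{"translation":[0,0,0],"rot":[0,0,-0.152]},{"translation":[0,0,0],"rot":[0,0,-0.152]},{"translation":[0,0,0],"rot":[0,0,-0.152]},{"translation":[0,0,0],"rot":[0,0,-0.152]}]' 1 10
python3 -m handwheel '[{"translation":[3.5,2.45,0],"rot":[0,0,0]},{"translation":[3.5,2.45,0],"rot":[0,0,0]},{"translation":[3.5,2.45,0],"rot":[0,0,0]},{"translation":[3.5,2.45,0],"rot":[0,0,0]},{"translation":[3.5,2.45,0],"rot":[0,0,0]},{"translation":[3.5,2.45,0],"rot":[0,0,0]},{"translation":[3.5,2.45,0],"rot":[0,0,0]},{"translation":[3.5,2.45,0],"rot":[0,0,0]},{"translation":[3.5,2.45,0],"rot":[0,0,0]},{"translation":[3.5,2.45,0],"rot":[0,0,0]},{"translation":[3.5,2.45,0],"rot":[0,0,0]},{"translation":[0,0,0],"rot":[0,0,0]}]'
```

```text
t: 1.9
tcp_pos: [0.2092, -0.6154, 0.205]
ee_rot: [-180.0, 0.0, 88.7]
ft_force: [1.1, 0.2, -0.4]
opening: 0.116
t: 3.4
tcp_pos: [0.4913, -0.2341, 0.2054]
ee_rot: [179.9, -0.1, 88.8]
ft_force: [-0.6, -0.1, -0.1]
opening: 0.007
```

```bash
python3 -m handwheel '[{"translation":[1.7,1.2,0],"rot":[0,0,0]},{"translation":[1.7,1.2,0],"rot":[0,0,0]},{"translation":[0,0,0],"rot":[0,0.1,0]},{"translation":[0,0,0],"rot":[0,0.1,0]},{"translation":[-0.55,0,2.7],"rot":[0,0,0]},{"translation":[-0.55,0,2.7],"rot":[0,0,0]},{"translation":[-0.55,0,2.7],"rot":[0,0,0]},{"translation":[-0.55,0,2.7],"rot":[0,0,0]},{"translation":[-0.55,0,2.7],"rot":[0,0,0]},{"translation":[-0.55,0,2.7],"rot":[0,0,0]},{"translation":[0,0,0],"rot":[0,0,0]}]'
python3 - <<'E'
from h import *
for n in ("side","top"): cv2.imwrite(f"pics/{n}1.png",camera(n))
a=cv2.imread("pics/top1.png")[150:270,220:380]; b=cv2.imread("pics/side1.png")[130:280,220:370]
cv2.imwrite("pics/c1.png",np.hstack([cv2.resize(a,(400,300),interpolation=2),cv2.resize(b,(300,300),interpolation=2)]))
print(get_obs()["ft_force"])
E
```

```text
t: 4.78
tcp_pos: [0.5118, -0.2052, 0.038]
ee_rot: [-179.8, -11.5, 88.3]
ft_force: [0.9, 0.2, 0.1]
opening: 0.006
[ 0.97004282 -0.29837596  0.1428727 ]
```

View pics/c1.png

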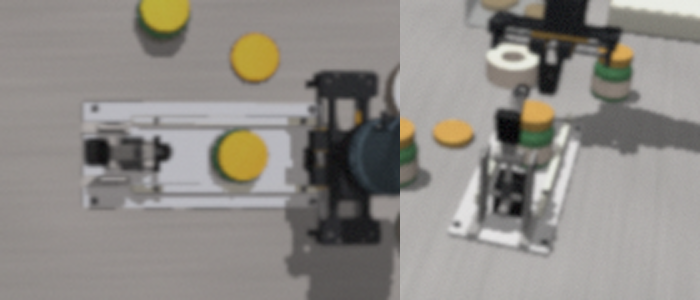

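```bash
cat > ok.py <<'E'
import sys
from station import get_obs
o=get_obs(); f=o["ft_force"]; print(f.round(2), o["tcp_pos"].round(4)); sys.exit(abs(f[1])>float(sys.argv[1]))
E
python3 -m handwheel '[{"translation":[-0.1,0.4,0.49],"rot":[0,0,0]},{"translation":[0.49,0,0.1],"rot":[0,0,0]},{"translation":[0.49,0,0.1],"rot":[0,0,0]},{"translation":[0.49,0,0.1],"rot":[0,0,0]},{"translation":[0.49,0,0.1],"rot":[0,0,0]},{"translation":[0,0,0],"rot":[0,0,0]}]' && python3 ok.py 3 && python3 -m handwheel '[{"translation":[0.2,0,0.04],"rot":[0,0,0]},{"translation":[0.2,0,0.04],"rot":[0,0,0]},{"translation":[0.1,0,0.02],"rot":[0,0,0]},{"translation":[0.1,0,0.02],"rot":[0,0,0]},{"translation":[0.1,0,0.02],"rot":[0,0,0]},{"translation":[0.1,0,0.02],"rot":[0,0,0]},{"translation":[0.1,0,0.02],"rot":[0,0,0]},{"translation":[0.1,0,0.02],"rot":[0,0,0]}]' && python3 ok.py 3 && python3 -m handwheel '[{"translation":[0.1,0,0.02],"rot":[0,0,0]},{"translation":[0.1,0,0.02],"rot":[0,0,0]},{"translation":[0.1,0,0.02],"rot":[0,0,0]},{"translation":[0.1,0,0.02],"rot":[0,0,0]},{"translation":[0.1,0,0.02],"rot":[0,0,0]},{"translation":[0.1,0,0.02],"rot":[0,0,0]},{"translation":[0.1,0,0.02],"rot":[0,0,0]},{"translation":[0.1,0,0.02],"rot":[0,0,0]},{"translation":[0.1,0,0.02],"rot":[0,0,0]},{"translation":[0.1,0,0.02],"rot":[0,0,0]}]' && python3 ok.py 3 
```

```text
t: 5.62
tcp_pos: [0.5185, -0.1841, 0.0347]
ee_rot: [-180.0, -11.5, 88.5]
ft_force: [-0.3, 0.8, 0.2]
opening: 0.005
[-0.27  0.78  0.19] [ 0.5185 -0.1841  0.0347]False
```

```bash
sed -i 's/sys.exit(\(.*\))$/sys.exit(int(\1))/' ok.py
python3 -m handwheel '[{"translation":[0.2,-0.15,0.04],"rot":[0,0,0]},{"translation":[0.2,0,0.04],"rot":[0,0,0]},{"translation":[0.1,0,0.02],"rot":[0,0,0]},{"translation":[0.1,0,0.02],"rot":[0,0,0]},{"translation":[0.1,0,0.02],"rot":[0,0,0]},{"translation":[0.1,0,0.02],"rot":[0,0,0]},{"translation":[0.1,0,0.02],"rot":[0,0,0]},{"translation":[0.1,0,0.02],"rot":[0,0,0]}]' >/dev/null && python3 ok.py 3 && python3 -m handwheel '[{"translation":[0.1,0,0.02],"rot":[0,0,0]},{"translation":[0.1,0,0.02],"rot":[0,0,0]},{"translation":[0.1,0,0.02],"rot":[0,0,0]},{"translation":[0.1,0,0.02],"rot":[0,0,0]},{"translation":[0.1,0,0.02],"rot":[0,0,0]},{"translation":[0.1,0,0.02],"rot":[0,0,0]},{"translation":[0.1,0,0.02],"rot":[0,0,0]},{"translation":[0.1,0,0.02],"rot":[0,0,0]},{"translation":[0.1,0,0.02],"rot":[0,0,0]},{"translation":[0.1,0,0.02],"rot":[0,0,0]}]' >/dev/null && python3 ok.py 3 && python3 -m handwheel '[{"translation":[0.1,0,0.02],"rot":[0,0,0]},{"translation":[0.1,0,0.02],"rot":[0,0,0]},{"translation":[0.1,0,0.02],"rot":[0,0,0]},{"translation":[0.1,0,0.02],"rot":[0,0,0]},{"translation":[0.1,0,0.02],"rot":[0,0,0]}]' >/dev/null && python3 ok.py 3; python3 - <<'E'
from h import *
im=camera("top"); cv2.imwrite("pics/top2.png",im)
for d in outline_of("jar","top")[:4]:
    r=d["rect"]; print(d["confidence"],r,at_z("top",[[(r[0]+r[2])/2,(r[1]+r[3])/2]],.07))
print(get_obs()["t"],get_obs()["ft_force"])
E
```

```text
[-0.37  0.35  0.05] [ 0.5173 -0.1745  0.0347]
[ 1.27 -0.3  -0.19] [ 0.5175 -0.1642  0.0347]
[ 0.09 -1.8   1.56] [ 0.5179 -0.1598  0.0348]
0.85 [305.1, 203.4, 327.3, 224.7] [[ 0.51033684 -0.13016589  0.07      ]]
0.78 [268.6, 143.7, 296.3, 168.4] [[ 0.68428825 -0.03632388  0.07      ]]
8.6 [ 0.82753085 -2.68988165  0.79899385]
```

```bash
python3 -m handwheel '[{"translation":[0.1,0,0.02],"rot":[0,0,0]},{"translation":[0.1,0,0.02],"rot":[0,0,0]},{"translation":[0.1,0,0.02],"rot":[0,0,0]}]' >/dev/null && python3 ok.py 4 && python3 -m handwheel '[{"translation":[0.1,0,0.02],"rot":[0,0,0]},{"translation":[0.1,0,0.02],"rot":[0,0,0]},{"translation":[0.1,0,0.02],"rot":[0,0,0]}]' >/dev/null && python3 ok.py 4 && python3 -m handwheel '[{"translation":[0.1,0,0.02],"rot":[0,0,0]},{"translation":[0.1,0,0.02],"rot":[0,0,0]},{"translation":[0.1,0,0.02],"rot":[0,0,0]},{"translation":[0.1,0,0.02],"rot":[0,0,0]}]' >/dev/null && python3 ok.py 4;  python3 - <<'E'
from h import *
im=camera("top"); cv2.imwrite("pics/top3.png",im)
b=camera("side")[130:280,220:370]
cv2.imwrite("pics/c3.png",np.hstack([cv2.resize(im[150:270,220:380],(400,300),interpolation=2),cv2.resize(b,(300,300),interpolation=2)]))
E
```

```text
[ 1.01 -4.71  3.53] [ 0.518  -0.1563  0.0349]
```

View pics/c3.png

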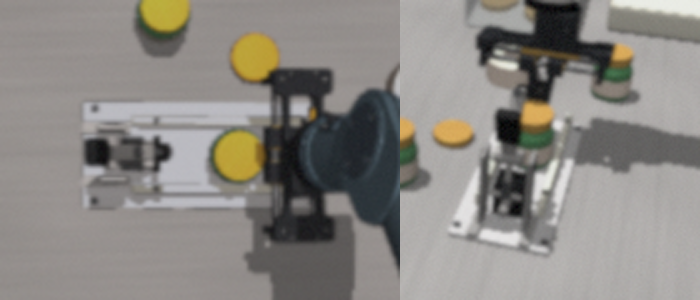

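```bash
python3 - <<'E'
from h import *
for k in (0,1,2,3):
    im=cv2.imread(f"pics/top{k}.png").astype(int); m=((im[...,2]-im[...,0])>70); m[:195]=0;m[240:]=0;m[:,:295]=0;m[:,335:]=0
    v,u=np.nonzero(m); print(k,m.sum(),u.min(),u.max(),at_z("top",[[u.mean(),v.mean()]],.088))
o=get_obs();print(o["t"],o["ft_force"],o["tcp_pos"],o["wrist_torque"],o["ee_rot"])
E
python3 -m handwheel '[{"translation":[0,0,0],"rot":[0,0,0]},{"translation":[0,0,0],"rot":[0,0,0]}]'
```

```text
0 299 307 326 [[ 0.51659819 -0.12943497  0.088     ]]
1 303 307 326 [[ 0.51678786 -0.1292586   0.088     ]]
2 305 307 326 [[ 0.51659911 -0.12779892  0.088     ]]
3 305 306 324 [[ 0.5166187  -0.12486374  0.088     ]]
9.075 [-0.2813713  -2.19893101  1.44059576] [ 0.51803311 -0.15634814  0.03490293] [-0.68734987 -0.08995895 -0.03314722] [179.97045812 -11.43582399  88.45457467]
t: 9.32
tcp_pos: [0.5179, -0.1564, 0.0348]
ee_rot: [180.0, -11.4, 88.4]
ft_force: [-0.2, -3.3, 2.5]
opening: 0.005
```

```bash
python3 - <<'E'
from h import *
print(at_z("side",[[557/3.5+129.7,198/3.5+129.7]],.085), "jb",at_z("side",[[305/3.5+129.7,228/3.5+129.7]],.08))
f=[];w=[]
im=camera("side"); cv2.imwrite("pics/side4.png",im)
for i in range(8):
    camera("top"); o=get_obs(); f.append(o["ft_force"]); w.append(o["wrist_torque"])
f=np.array(f);w=np.array(w);print(f.round(1),f.mean(0),w.mean(0),w.std(0))
a=im[130:230,255:340]
for y,z in [(-.1563,.035),(-.1475,.037)]: print(proj("side",[.518,y,z]))
cv2.imwrite("pics/c4.png",cv2.resize(a,None,fx=6,fy=6,interpolation=2))
E
```

```text
[[ 0.51083162 -0.13248578  0.085     ]] jb [[ 0.69108018 -0.04191981  0.08      ]]
[[ 0.1 -2.6  2. ]
 [-0.4 -4.7  2.6]
 [-0.  -2.6  3.2]
 [-0.2 -4.3  2.5]
 [ 1.  -3.4  3.5]
 [-0.  -3.   3.2]
 [ 0.1 -3.9  3.4]
 [-0.1 -2.7  2.8]] [ 0.06123663 -3.4165752   2.90981207] [-0.80392962 -0.15755071 -0.03123381] [0.03738128 0.02877108 0.03037418]
[[286.35522143 196.15397322]]
[[285.89255453 197.21575198]]
```

View pics/c4.png

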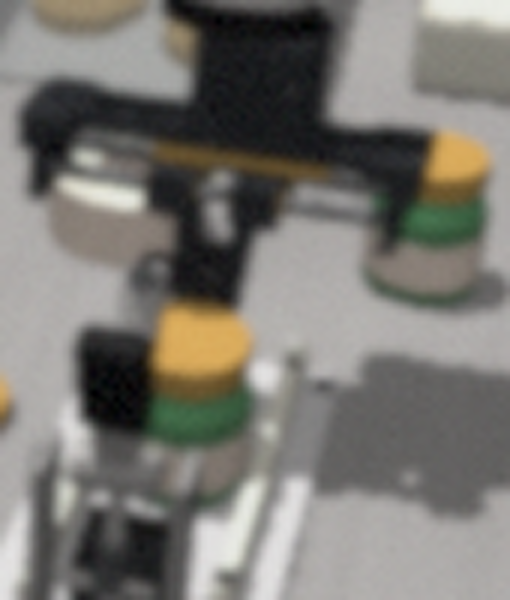

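```bash
cat > f.py <<'E'
from h import *
f=[];w=[]
for i in range(4):
    camera("top"); o=get_obs(); f.append(o["ft_force"]); w.append(o["wrist_torque"])
print("F",np.mean(f,0).round(2),"M",np.mean(w,0).round(3),o["tcp_pos"].round(4),round(o["t"],2))
E
python3 -m handwheel '[{"translation":[0.02,0,-0.1],"rot":[0,0,0]},{"translation":[0,0,0],"rot":[0,0,0]}]' >/dev/null; python3 f.py
python3 -m handwheel '[{"translation":[0.02,0,-0.1],"rot":[0,0,0]},{"translation":[0,0,0],"rot":[0,0,0]}]' >/dev/null; python3 f.py
```

```text
F [ 0.45 -1.68  0.25] M [-0.54  -0.107 -0.023] [ 0.5175 -0.1558  0.0356] 10.22
F [ 0.21 -0.81 -0.51] M [-0.387 -0.079 -0.016] [ 0.5176 -0.156   0.0367] 10.68
```

```bash
cat > ok.py <<'E'
import sys, numpy as np
from station import *
f=[]
for i in range(2): camera("top"); o=get_obs(); f.append(o["ft_force"])
f=np.mean(f,0); print(f.round(2), o["tcp_pos"].round(4), round(o["t"],2)); sys.exit(int(np.linalg.norm(f)>float(sys.argv[1])))
E
python3 -m handwheel '[{"translation":[0.1,0,0.01],"rot":[0,0,0]},{"translation":[0.1,0,0.01],"rot":[0,0,0]},{"translation":[0.1,0,0.01],"rot":[0,0,0]},{"translation":[0.1,0,0.01],"rot":[0,0,0]}]' >/dev/null && python3 ok.py 5 && python3 -m handwheel '[{"translation":[0.1,0,0.01],"rot":[0,0,0]},{"translation":[0.1,0,0.01],"rot":[0,0,0]},{"translation":[0.1,0,0.01],"rot":[0,0,0]},{"translation":[0.1,0,0.01],"rot":[0,0,0]}]' >/dev/null && python3 ok.py 5 && python3 -m handwheel '[{"translation":[0.1,0,0.01],"rot":[0,0,0]},{"translation":[0.1,0,0.01],"rot":[0,0,0]},{"translation":[0.1,0,0.01],"rot":[0,0,0]},{"translation":[0.1,0,0.01],"rot":[0,0,0]}]' >/dev/null && python3 ok.py 5 && python3 -m handwheel '[{"translation":[0.1,0,0.01],"rot":[0,0,0]},{"translation":[0.1,0,0.01],"rot":[0,0,0]},{"translation":[0.1,0,0.01],"rot":[0,0,0]},{"translation":[0.1,0,0.01],"rot":[0,0,0]}]' >/dev/null && python3 ok.py 5
```

```text
[-0.18 -3.62  3.67] [ 0.5184 -0.1527  0.0375] 11.28
```

```bash
python3 - <<'E'
from h import *
im=camera("side"); big=cv2.resize(im[130:230,255:340],None,fx=7,fy=7,interpolation=2); big2=big.copy()
t=camera("top"); cv2.imwrite("pics/top5.png",t)
m=((t[...,2].astype(int)-t[...,0])>70); m[:195]=0;m[240:]=0;m[:,:295]=0;m[:,335:]=0
v,u=np.nonzero(m); c=at_z("top",[[u.mean(),v.mean()]],.088)[0]; print(c, get_obs()["tcp_pos"])
a=np.linspace(0,2*np.pi,40)
for z,col in ((.008,(0,0,255)),(.07,(255,0,255)),(.088,(255,0,0))):
    p=proj("side",np.c_[c[0]+.033*np.cos(a),c[1]+.033*np.sin(a),0*a+z]); p=((p+.5-[255,130])*7).astype(int)
    cv2.polylines(big2,[p],True,col,1)
cv2.imwrite("pics/c5.png",big2)
E
```

```text
[ 0.51703974 -0.12114309  0.088     ] [ 0.51826289 -0.15278042  0.03745533]
```

View pics/c5.png

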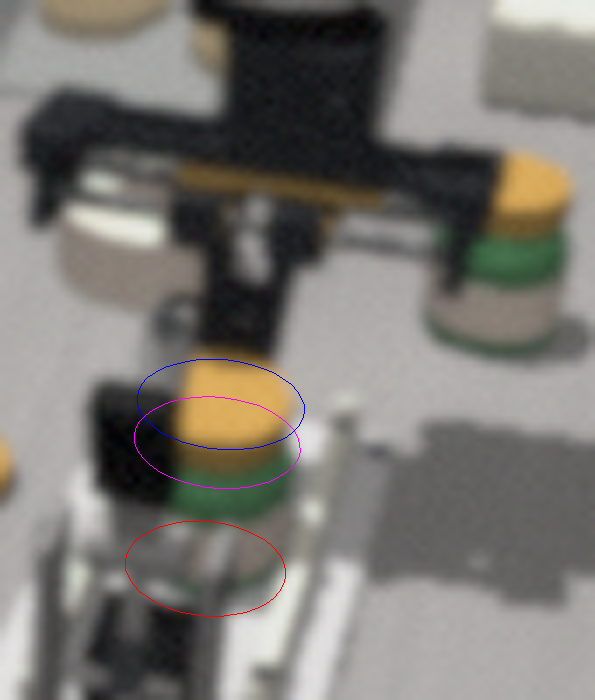

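```bash
python3 -m handwheel '[{"translation":[-0.25,0,-0.05],"rot":[0,0,0]},{"translation":[-0.25,0,-0.05],"rot":[0,0,0]},{"translation":[-0.25,0,-0.05],"rot":[0,0,0]},{"translation":[-0.25,0,-0.05],"rot":[0,0,0]},{"translation":[0,0,0],"rot":[0,0,0]}]'; python3 f.py; python3 - <<'E'
from h import *
t=camera("top")
m=((t[...,2].astype(int)-t[...,0])>70); m[:195]=0;m[240:]=0;m[:,:295]=0;m[:,335:]=0
v,u=np.nonzero(m); c=at_z("top",[[u.mean(),v.mean()]],.088)[0]; print(c)
print(proj("side",[[.516,-.1294-.0+.033,.008],[.516,-.1294,.088],[.517,-.121+.033,.008],[.517,-.121,.088],[.517,-.121+.031,.088]]))
p=(c[:2]); 
im=camera("side"); old=cv2.imread("pics/side0.png")
cv2.imwrite("pics/c6.png",np.hstack([cv2.resize(x[160:230,265:315],None,fx=8,fy=8,interpolation=2) for x in (old,im)]))
E
```

```text
t: 12.0
tcp_pos: [0.5175, -0.1623, 0.0371]
ee_rot: [-180.0, -11.5, 88.4]
ft_force: [-0.1, 0.5, 0.6]
opening: 0.006
F [ 0.1   0.05 -0.07] M [-0.248 -0.044 -0.   ] [ 0.5176 -0.1621  0.0372] 12.2
[ 0.51698166 -0.12900554  0.088     ]
[[282.69511816 215.61003916]
 [286.90954303 185.64502424]
 [281.80978354 217.28644492]
 [286.0392063  187.15506578]
 [284.07673337 193.11884553]]
```

View pics/c6.png

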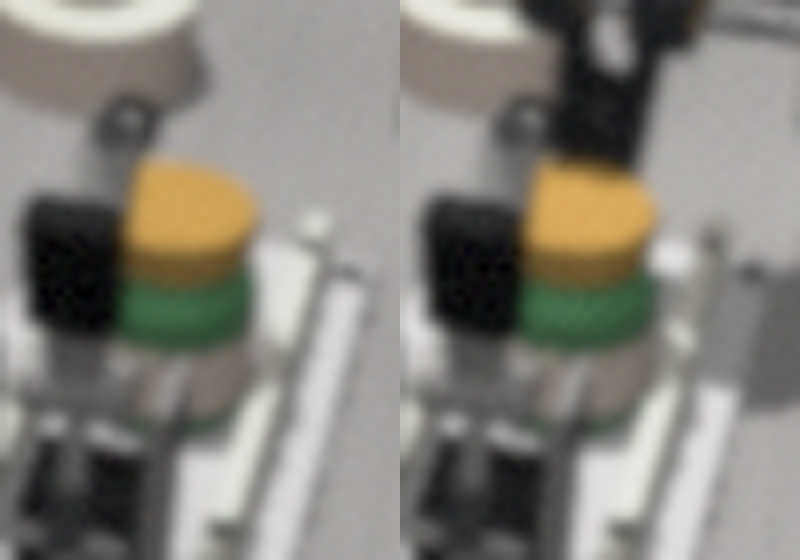

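The right-hand half shows the jar back at its starting place. It had tipped forward on the high plate friction, because the finger was catching it at lid height, and it has settled upright again. I'll tilt the tool more, so only the fingertip touches, low on the glass.

```bash
python3 -m handwheel '[{"translation":[-0.8,0,-0.16],"rot":[0,0,0]},{"translation":[0,0,0],"rot":[0,0.1,0]},{"translation":[0,0,0],"rot":[0,0.1,0]},{"translation":[0,0,0],"rot":[0,0.1,0]},{"translation":[-0.34,0,0.61],"rot":[0,0,0]},{"translation":[0,0,0],"rot":[0,0,0]},{"translation":[0,0,0],"rot":[0,0,0]}]'; python3 f.py; python3 - <<'E'
from h import *
im=camera("side"); t=camera("top"); cv2.imwrite("pics/top7.png",t); cv2.imwrite("pics/side7.png",im)
print(proj("top",[[*get_obs()["tcp_pos"]]]))
cv2.imwrite("pics/c7.png",cv2.resize(t[180:245,290:390],None,fx=7,fy=7,interpolation=2))
E
```

```text
t: 13.18
tcp_pos: [0.5177, -0.1691, 0.0307]
ee_rot: [180.0, -28.6, 88.6]
ft_force: [0.4, 0.6, -0.9]
opening: 0.006
F [-0.05 -0.1   0.15] M [-0.455 -0.065 -0.001] [ 0.5177 -0.17    0.0306] 13.38
[[327.36695181 211.38787242]]
```

View pics/c7.png

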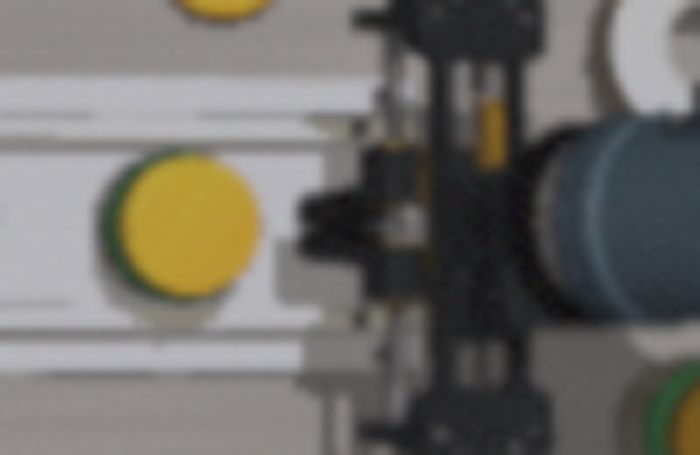

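```bash
python3 - <<'E'
from h import *
o=get_obs(); M=R.from_euler("xyz",o["ee_rot"],degrees=True).as_matrix(); p=o["tcp_pos"]
for s in (0,.01,.02,.03,.04,.064):
  for x in (.009,0,-.009):
    q=p-s*M[:,2]+x*M[:,0]; print(s,x,q.round(3),"topcrop",((proj("top",q)[0]+.5-[290,180])*7).round(),"side",proj("side",q)[0].round(1))
im=cv2.imread("pics/side7.png"); cv2.imwrite("pics/c8.png",cv2.resize(im[130:230,255:340],None,fx=7,fy=7,interpolation=2))
E
```

```text
0 0.009 [ 0.518 -0.162  0.035] topcrop [249. 223.] side [286.8 195.1]
0 0 [ 0.518 -0.17   0.03 ] topcrop [265. 223.] side [287.2 194.9]
0 -0.009 [ 0.517 -0.178  0.026] topcrop [281. 223.] side [287.6 194.7]
0.01 0.009 [ 0.518 -0.167  0.043] topcrop [263. 223.] side [287.3 191.8]
0.01 0 [ 0.517 -0.175  0.039] topcrop [280. 223.] side [287.7 191.6]
0.01 -0.009 [ 0.517 -0.183  0.035] topcrop [296. 223.] side [288.1 191.4]
0.02 0.009 [ 0.517 -0.172  0.052] topcrop [278. 222.] side [287.9 188.4]
0.02 0 [ 0.517 -0.18   0.048] topcrop [294. 223.] side [288.3 188.2]
0.02 -0.009 [ 0.517 -0.188  0.044] topcrop [311. 223.] side [288.7 188.1]
0.03 0.009 [ 0.517 -0.177  0.061] topcrop [293. 222.] side [288.5 185. ]
0.03 0 [ 0.517 -0.185  0.057] topcrop [309. 222.] side [288.8 184.9]
0.03 -0.009 [ 0.517 -0.193  0.052] topcrop [326. 222.] side [289.2 184.8]
0.04 0.009 [ 0.517 -0.182  0.07 ] topcrop [308. 222.] side [289.  181.6]
0.04 0 [ 0.517 -0.189  0.066] topcrop [324. 222.] side [289.4 181.5]
0.04 -0.009 [ 0.517 -0.197  0.061] topcrop [341. 222.] side [289.8 181.4]
0.064 0.009 [ 0.517 -0.193  0.091] topcrop [345. 221.] side [290.3 173.5]
0.064 0 [ 0.517 -0.201  0.087] topcrop [361. 221.] side [290.7 173.5]
0.064 -0.009 [ 0.517 -0.209  0.082] topcrop [378. 221.] side [291.1 173.4]
```

View pics/c8.png

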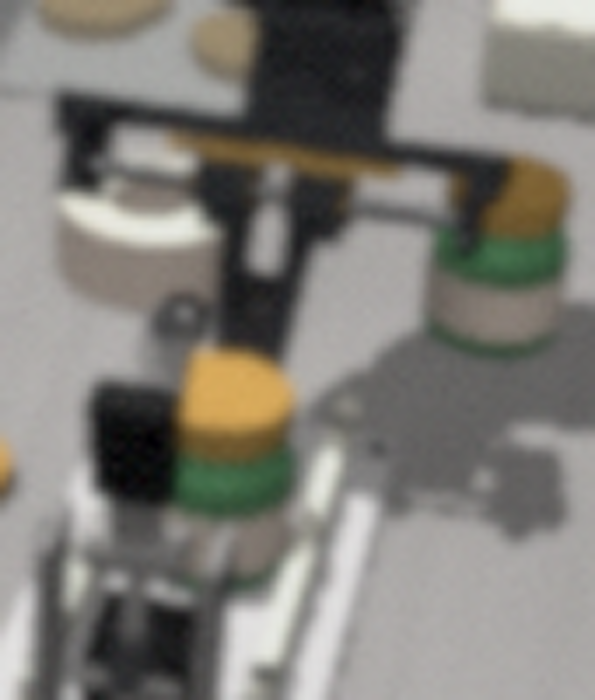

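```bash
python3 -m handwheel '[{"translation":[-0.3,0,0.53],"rot":[0,0,0]},{"translation":[-0.2,0,0.35],"rot":[0,0,0]},{"translation":[0,0,0],"rot":[0,0,0]}]' >/dev/null; python3 ok.py 2.5 && python3 -m handwheel '[{"translation":[-0.1,0,0.18],"rot":[0,0,0]},{"translation":[-0.1,0,0.18],"rot":[0,0,0]},{"translation":[0,0,0],"rot":[0,0,0]}]' >/dev/null && python3 ok.py 2.5 && python3 -m handwheel '[{"translation":[-0.1,0,0.18],"rot":[0,0,0]},{"translation":[-0.1,0,0.18],"rot":[0,0,0]},{"translation":[0,0,0],"rot":[0,0,0]}]' >/dev/null && python3 ok.py 2.5 && python3 -m handwheel '[{"translation":[-0.1,0,0.18],"rot":[0,0,0]},{"translation":[-0.1,0,0.18],"rot":[0,0,0]},{"translation":[0,0,0],"rot":[0,0,0]}]' >/dev/null && python3 ok.py 2.5
```

```text
[-0.31 -0.37  0.52] [ 0.5174 -0.1707  0.0199] 13.95
[ 0.12  0.33 -0.21] [ 0.5173 -0.1707  0.0159] 14.43
[ 0.02 -0.07 -0.2 ] [ 0.5174 -0.1707  0.0117] 14.9
[ 0.28 -0.54 -0.04] [ 0.5173 -0.1708  0.0076] 15.38
```

```bash
python3 -m handwheel '[{"translation":[-0.1,0,0.18],"rot":[0,0,0]},{"translation":[-0.1,0,0.18],"rot":[0,0,0]},{"translation":[0,0,0],"rot":[0,0,0]}]' >/dev/null; python3 ok.py 2.5 && python3 -m handwheel '[{"translation":[-0.1,0,0.18],"rot":[0,0,0]},{"translation":[-0.1,0,0.18],"rot":[0,0,0]},{"translation":[0,0,0],"rot":[0,0,0]}]' >/dev/null && python3 ok.py 2.5 && python3 -m handwheel '[{"translation":[-0.1,0,0.18],"rot":[0,0,0]},{"translation":[-0.1,0,0.18],"rot":[0,0,0]},{"translation":[0,0,0],"rot":[0,0,0]}]' >/dev/null && python3 ok.py 2.5 && python3 -m handwheel '[{"translation":[-0.1,0,0.18],"rot":[0,0,0]},{"translation":[-0.1,0,0.18],"rot":[0,0,0]},{"translation":[0,0,0],"rot":[0,0,0]}]' >/dev/null && python3 ok.py 2.5
python3 - <<'E'
from h import *
im=camera("side"); t=camera("top"); print(get_obs()["tcp_pos"])
cv2.imwrite("pics/c9.png",np.hstack([cv2.resize(t[180:245,290:390],None,fx=4,fy=4,interpolation=2),cv2.resize(im[145:210,255:340],None,fx=4,fy=4,interpolation=2)]))
E
```

```text
[-0.39 -0.14  0.26] [ 0.5173 -0.1708  0.0035] 15.85
[-0.14 -0.36  0.05] [ 0.5173 -0.1708 -0.0006] 16.32
[-0.05 -0.48  0.29] [ 0.5173 -0.1709 -0.0047] 16.8
[-0.15 -0.14 -0.14] [ 0.5174 -0.1709 -0.0088] 17.27
[ 0.51738426 -0.17093084 -0.00877301]
```

View pics/c9.png

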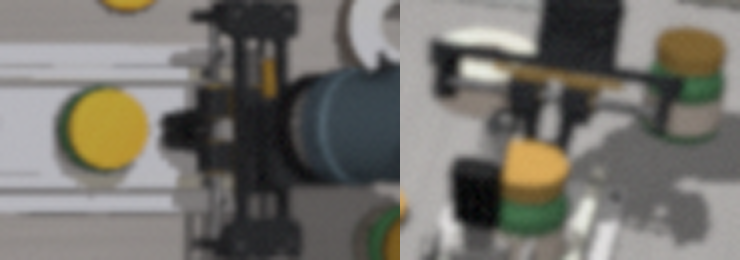

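```bash
python3 -m handwheel '[{"translation":[-0.1,0,0.18],"rot":[0,0,0]},{"translation":[-0.1,0,0.18],"rot":[0,0,0]},{"translation":[0,0,0],"rot":[0,0,0]}]' >/dev/null; python3 ok.py 2 && python3 -m handwheel '[{"translation":[-0.1,0,0.18],"rot":[0,0,0]},{"translation":[-0.1,0,0.18],"rot":[0,0,0]},{"translation":[0,0,0],"rot":[0,0,0]}]' >/dev/null && python3 ok.py 2 && python3 -m handwheel '[{"translation":[-0.1,0,0.18],"rot":[0,0,0]},{"translation":[-0.1,0,0.18],"rot":[0,0,0]},{"translation":[0,0,0],"rot":[0,0,0]}]' >/dev/null && python3 ok.py 2 && python3 -m handwheel '[{"translation":[-0.1,0,0.18],"rot":[0,0,0]},{"translation":[-0.1,0,0.18],"rot":[0,0,0]},{"translation":[0,0,0],"rot":[0,0,0]}]' >/dev/null && python3 ok.py 2 && python3 -m handwheel '[{"translation":[-0.1,0,0.18],"rot":[0,0,0]},{"translation":[-0.1,0,0.18],"rot":[0,0,0]},{"translation":[0,0,0],"rot":[0,0,0]}]' >/dev/null && python3 ok.py 2; python3 f.py
```

```text
[-0.33 -0.02  0.23] [ 0.5173 -0.1709 -0.013 ] 17.85
[-0.44 -0.01  3.3 ] [ 0.5175 -0.171  -0.0169] 18.32
F [-0.2  -0.08  3.6 ] M [-0.206  0.023  0.073] [ 0.5175 -0.171  -0.0169] 18.52
```

```bash
python3 -m handwheel '[{"translation":[0.38,0,-0.7],"rot":[0,0,0]},{"translation":[0.38,0,-0.7],"rot":[0,0,0]},{"translation":[0.26,0,0.14],"rot":[0,0,0]},{"translation":[0.26,0,0.14],"rot":[0,0,0]},{"translation":[0.26,0,0.14],"rot":[0,0,0]},{"translation":[0.09,0,0.05],"rot":[0,0,0]},{"translation":[0.09,0,0.05],"rot":[0,0,0]},{"translation":[0.09,0,0.05],"rot":[0,0,0]},{"translation":[0.09,0,0.05],"rot":[0,0,0]}]' >/dev/null; python3 ok.py 3 && python3 -m handwheel '[{"translation":[0.09,0,0.05],"rot":[0,0,0]},{"translation":[0.09,0,0.05],"rot":[0,0,0]},{"translation":[0.09,0,0.05],"rot":[0,0,0]},{"translation":[0.09,0,0.05],"rot":[0,0,0]}]' >/dev/null && python3 ok.py 5 && python3 -m handwheel '[{"translation":[0.09,0,0.05],"rot":[0,0,0]},{"translation":[0.09,0,0.05],"rot":[0,0,0]},{"translation":[0.09,0,0.05],"rot":[0,0,0]},{"translation":[0.09,0,0.05],"rot":[0,0,0]}]' >/dev/null && python3 ok.py 5 && python3 -m handwheel '[{"translation":[0.09,0,0.05],"rot":[0,0,0]},{"translation":[0.09,0,0.05],"rot":[0,0,0]},{"translation":[0.09,0,0.05],"rot":[0,0,0]},{"translation":[0.09,0,0.05],"rot":[0,0,0]}]' >/dev/null && python3 ok.py 5; cat > lid.py <<'E'
from h import *
t=camera("top"); m=((t[...,2].astype(int)-t[...,0])>70); m[:195]=0;m[240:]=0;m[:,:275]=0;m[:,329:]=0
v,u=np.nonzero(m); o=get_obs(); print("lid",at_z("top",[[u.mean(),v.mean()]],.088)[0].round(4),m.sum(),o["tcp_pos"].round(4),o["ft_force"].round(1),round(o["t"],2))
E
python3 lid.py
```

```text
[0.04 0.33 0.09] [ 0.5177 -0.1579 -0.0011] 19.75
[ 0.29 -1.52  0.53] [ 0.518  -0.1543 -0.0011] 20.35
[ 0.68 -1.16  0.04] [ 0.5179 -0.1496 -0.0011] 20.95
[ 0.36 -1.9  -0.07] [ 0.518  -0.1455 -0.0011] 21.55
lid [ 0.5161 -0.1199  0.088 ] 306 [ 0.518  -0.1455 -0.0012] [ 0.6 -1.9 -0.5] 21.6
```

```bash
python3 -m handwheel '[{"translation":[0.13,0,0.07],"rot":[0,0,0]},{"translation":[0.13,0,0.07],"rot":[0,0,0]},{"translation":[0.13,0,0.07],"rot":[0,0,0]},{"translation":[0.13,0,0.07],"rot":[0,0,0]},{"translation":[0.13,0,0.07],"rot":[0,0,0]}]' >/dev/null; python3 ok.py 4.5 && python3 -m handwheel '[{"translation":[0.13,0,0.07],"rot":[0,0,0]},{"translation":[0.13,0,0.07],"rot":[0,0,0]},{"translation":[0.13,0,0.07],"rot":[0,0,0]},{"translation":[0.13,0,0.07],"rot":[0,0,0]},{"translation":[0.13,0,0.07],"rot":[0,0,0]}]' >/dev/null && python3 ok.py 4.5 && python3 -m handwheel '[{"translation":[0.09,0,0.05],"rot":[0,0,0]},{"translation":[0.09,0,0.05],"rot":[0,0,0]},{"translation":[0.09,0,0.05],"rot":[0,0,0]},{"translation":[0.09,0,0.05],"rot":[0,0,0]}]' >/dev/null && python3 ok.py 4.5 && python3 -m handwheel '[{"translation":[0.09,0,0.05],"rot":[0,0,0]},{"translation":[0.09,0,0.05],"rot":[0,0,0]},{"translation":[0.09,0,0.05],"rot":[0,0,0]}]' >/dev/null && python3 ok.py 4.5 ; python3 lid.py
```

```text
[-0.87 -0.9   0.45] [ 0.5181 -0.1379 -0.0011] 22.32
[ 0.29 -0.95 -0.81] [ 0.5184 -0.1306 -0.0011] 23.05
[ 0.09 -1.81  0.46] [ 0.5186 -0.1266 -0.0011] 23.65
[ 0.64 -1.83 -0.55] [ 0.5187 -0.1235 -0.0011] 24.12
lid [ 0.5159 -0.0984  0.088 ] 310 [ 0.5186 -0.1236 -0.0011] [ 0.3 -1.3  0.3] 24.18
```

```bash
python3 -m handwheel '[{"translation":[0.062,0,0.034],"rot":[0,0,0]},{"translation":[0.062,0,0.034],"rot":[0,0,0]}]' >/dev/null; python3 ok.py 3.8 && python3 -m handwheel '[{"translation":[0.062,0,0.034],"rot":[0,0,0]},{"translation":[0.062,0,0.034],"rot":[0,0,0]}]' >/dev/null && python3 ok.py 3.8 && python3 -m handwheel '[{"translation":[0.062,0,0.034],"rot":[0,0,0]},{"translation":[0.062,0,0.034],"rot":[0,0,0]}]' >/dev/null && python3 ok.py 3.8 && python3 -m handwheel '[{"translation":[0.062,0,0.034],"rot":[0,0,0]},{"translation":[0.062,0,0.034],"rot":[0,0,0]}]' >/dev/null && python3 ok.py 3.8 && python3 -m handwheel '[{"translation":[0.062,0,0.034],"rot":[0,0,0]},{"translation":[0.062,0,0.034],"rot":[0,0,0]}]' >/dev/null && python3 ok.py 3.8 && python3 -m handwheel '[{"translation":[0.062,0,0.034],"rot":[0,0,0]},{"translation":[0.062,0,0.034],"rot":[0,0,0]}]' >/dev/null && python3 ok.py 3.8 && python3 -m handwheel '[{"translation":[0.062,0,0.034],"rot":[0,0,0]},{"translation":[0.062,0,0.034],"rot":[0,0,0]}]' >/dev/null && python3 ok.py 3.8 && python3 -m handwheel '[{"translation":[0.062,0,0.034],"rot":[0,0,0]},{"translation":[0.062,0,0.034],"rot":[0,0,0]}]' >/dev/null && python3 ok.py 3.8 ; python3 lid.py
```

```text
[ 1.03 -2.08 -0.78] [ 0.5187 -0.1222 -0.0011] 24.52
[-0.25 -2.02  0.03] [ 0.5187 -0.1208 -0.0011] 24.88
[ 0.39 -1.32  0.45] [ 0.5187 -0.1193 -0.0011] 25.23
[ 0.12 -1.02 -0.04] [ 0.5188 -0.1179 -0.0011] 25.57
[ 0.29 -1.9   0.4 ] [ 0.5188 -0.1165 -0.0011] 25.93
[ 0.64 -1.53 -0.03] [ 0.5188 -0.1151 -0.0012] 26.27
[ 0.28 -2.    0.08] [ 0.5189 -0.1137 -0.0011] 26.62
[ 0.37 -1.98 -0.19] [ 0.5189 -0.1123 -0.0011] 26.98
lid [ 0.5164 -0.0872  0.088 ] 314 [ 0.5189 -0.1123 -0.0011] [ 0.7 -1.5  0.4] 27.02
```

```bash
python3 -m handwheel '[{"translation":[0.062,0,0.034],"rot":[0,0,0]},{"translation":[0.062,0,0.034],"rot":[0,0,0]}]' >/dev/null; python3 ok.py 3.8 && python3 -m handwheel '[{"translation":[0.062,0,0.034],"rot":[0,0,0]},{"translation":[0.062,0,0.034],"rot":[0,0,0]}]' >/dev/null && python3 ok.py 3.8 && python3 -m handwheel '[{"translation":[0.062,0,0.034],"rot":[0,0,0]},{"translation":[0.062,0,0.034],"rot":[0,0,0]}]' >/dev/null && python3 ok.py 3.8 && python3 -m handwheel '[{"translation":[0.062,0,0.034],"rot":[0,0,0]},{"translation":[0.062,0,0.034],"rot":[0,0,0]}]' >/dev/null && python3 ok.py 3.8 && python3 -m handwheel '[{"translation":[0.062,0,0.034],"rot":[0,0,0]},{"translation":[0.062,0,0.034],"rot":[0,0,0]}]' >/dev/null && python3 ok.py 3.8 && python3 -m handwheel '[{"translation":[0.062,0,0.034],"rot":[0,0,0]},{"translation":[0.062,0,0.034],"rot":[0,0,0]}]' >/dev/null && python3 ok.py 3.8 && python3 -m handwheel '[{"translation":[0.062,0,0.034],"rot":[0,0,0]},{"translation":[0.062,0,0.034],"rot":[0,0,0]}]' >/dev/null && python3 ok.py 3.8 && python3 -m handwheel '[{"translation":[0.062,0,0.034],"rot":[0,0,0]},{"translation":[0.062,0,0.034],"rot":[0,0,0]}]' >/dev/null && python3 ok.py 3.8 && python3 -m handwheel '[{"translation":[0.062,0,0.034],"rot":[0,0,0]},{"translation":[0.062,0,0.034],"rot":[0,0,0]}]' >/dev/null && python3 ok.py 3.8 && python3 -m handwheel '[{"translation":[0.062,0,0.034],"rot":[0,0,0]},{"translation":[0.062,0,0.034],"rot":[0,0,0]}]' >/dev/null && python3 ok.py 3.8 && python3 -m handwheel '[{"translation":[0.062,0,0.034],"rot":[0,0,0]},{"translation":[0.062,0,0.034],"rot":[0,0,0]}]' >/dev/null && python3 ok.py 3.8 && python3 -m handwheel '[{"translation":[0.062,0,0.034],"rot":[0,0,0]},{"translation":[0.062,0,0.034],"rot":[0,0,0]}]' >/dev/null && python3 ok.py 3.8 ; python3 lid.py
```

```text
[-0.09 -1.54 -0.11] [ 0.519  -0.1109 -0.0011] 27.38
[ 0.8  -1.54  0.4 ] [ 0.519  -0.1095 -0.0012] 27.73
[ 0.37 -1.73  0.03] [ 0.519  -0.1081 -0.0012] 28.07
[-0.25 -1.39  0.02] [ 0.519  -0.1066 -0.0012] 28.43
[ 0.19 -1.93 -0.19] [ 0.5191 -0.1052 -0.0011] 28.77
[ 0.31 -1.79 -0.3 ] [ 0.5192 -0.1038 -0.0012] 29.12
[ 0.16 -2.    0.24] [ 0.5192 -0.1024 -0.0012] 29.48
[ 0.03 -1.6  -0.28] [ 0.5192 -0.101  -0.0012] 29.82
[ 0.29 -1.79  0.37] [ 0.5193 -0.0995 -0.0012] 30.18
[-0.22 -2.27  0.31] [ 0.5193 -0.0981 -0.0012] 30.52
[ 0.13 -1.66  0.3 ] [ 0.5194 -0.0968 -0.0012] 30.88
[-0.15 -1.56 -0.14] [ 0.5194 -0.0953 -0.0012] 31.23
lid [ 0.5167 -0.0704  0.088 ] 307 [ 0.5194 -0.0953 -0.0012] [ 0.8 -2.4 -0.2] 31.27
```

```bash
python3 -m handwheel '[{"translation":[0.062,0,0.034],"rot":[0,0,0]},{"translation":[0.062,0,0.034],"rot":[0,0,0]}]' >/dev/null; python3 ok.py 3.8 && python3 -m handwheel '[{"translation":[0.062,0,0.034],"rot":[0,0,0]},{"translation":[0.062,0,0.034],"rot":[0,0,0]}]' >/dev/null && python3 ok.py 3.8 && python3 -m handwheel '[{"translation":[0.062,0,0.034],"rot":[0,0,0]},{"translation":[0.062,0,0.034],"rot":[0,0,0]}]' >/dev/null && python3 ok.py 3.8 && python3 -m handwheel '[{"translation":[0.062,0,0.034],"rot":[0,0,0]},{"translation":[0.062,0,0.034],"rot":[0,0,0]}]' >/dev/null && python3 ok.py 3.8 && python3 -m handwheel '[{"translation":[0.062,0,0.034],"rot":[0,0,0]},{"translation":[0.062,0,0.034],"rot":[0,0,0]}]' >/dev/null && python3 ok.py 3.8 && python3 -m handwheel '[{"translation":[0.062,0,0.034],"rot":[0,0,0]},{"translation":[0.062,0,0.034],"rot":[0,0,0]}]' >/dev/null && python3 ok.py 3.8 && python3 -m handwheel '[{"translation":[0.062,0,0.034],"rot":[0,0,0]},{"translation":[0.062,0,0.034],"rot":[0,0,0]}]' >/dev/null && python3 ok.py 3.8 && python3 -m handwheel '[{"translation":[0.062,0,0.034],"rot":[0,0,0]},{"translation":[0.062,0,0.034],"rot":[0,0,0]}]' >/dev/null && python3 ok.py 3.8 && python3 -m handwheel '[{"translation":[0.062,0,0.034],"rot":[0,0,0]},{"translation":[0.062,0,0.034],"rot":[0,0,0]}]' >/dev/null && python3 ok.py 3.8 && python3 -m handwheel '[{"translation":[0.062,0,0.034],"rot":[0,0,0]},{"translation":[0.062,0,0.034],"rot":[0,0,0]}]' >/dev/null && python3 ok.py 3.8 && python3 -m handwheel '[{"translation":[0.062,0,0.034],"rot":[0,0,0]},{"translation":[0.062,0,0.034],"rot":[0,0,0]}]' >/dev/null && python3 ok.py 3.8 && python3 -m handwheel '[{"translation":[0.062,0,0.034],"rot":[0,0,0]},{"translation":[0.062,0,0.034],"rot":[0,0,0]}]' >/dev/null && python3 ok.py 3.8 ; python3 lid.py
```

```text
[ 0.21 -1.75 -0.05] [ 0.5194 -0.094  -0.0012] 31.62
[-0.65 -4.78  1.63] [ 0.5196 -0.0933 -0.0012] 31.98
lid [ 0.5166 -0.0692  0.088 ] 300 [ 0.5196 -0.0933 -0.0013] [-0.1 -5.3  0.6] 32.02
```

```bash
python3 -m handwheel '[{"translation":[0.044,0,0.024],"rot":[0,0,0]},{"translation":[0,0,0],"rot":[0,0,0]}]' >/dev/null; python3 f.py; python3 lid.py
```

```text
F [-0.38 -5.59  1.11] M [-1.33   0.009  0.018] [ 0.5196 -0.093  -0.0013] 32.48
lid [ 0.5166 -0.0692  0.088 ] 299 [ 0.5196 -0.0929 -0.0013] [ 0.2 -5.3  1.4] 32.52
```

```bash
python3 -m handwheel '[{"translation":[0.044,0,0.022],"rot":[0,0,0]},{"translation":[0.044,0,0.022],"rot":[0,0,0]},{"translation":[0,0,0],"rot":[0,0,0]}]' >/dev/null; python3 f.py; python3 lid.py
```

```text
F [-0.77 -6.79  2.03] M [-1.55   0.08   0.081] [ 0.5197 -0.0927 -0.0013] 33.1
lid [ 0.5167 -0.0688  0.088 ] 297 [ 0.5197 -0.0927 -0.0013] [-1.6 -7.6  2. ] 33.15
```

```bash
python3 -m handwheel '[{"translation":[0.06,0,0],"rot":[0,0,0]},{"translation":[0.06,0,0],"rot":[0,0,0]},{"translation":[0,0,0],"rot":[0,0,0]}]' >/dev/null; python3 f.py; python3 lid.py
```

```text
F [-0.46 -7.67 -0.49] M [-1.939 -0.006  0.019] [ 0.5197 -0.0922 -0.0011] 33.73
lid [ 0.5168 -0.0687  0.088 ] 299 [ 0.5197 -0.0922 -0.0011] [ 0.3 -8.   0.1] 33.77
```

```bash
python3 -m handwheel '[{"translation":[0.044,0,0.018],"rot":[0,0,0]},{"translation":[0,0,0],"rot":[0,0,0]},{"translation":[0,0,0],"rot":[0,0,0]},{"translation":[0,0,0],"rot":[0,0,0]}]' >/dev/null; python3 f.py; python3 lid.py
```

```text
F [-0.21 -8.17 -0.33] M [-2.091  0.042  0.056] [ 0.5197 -0.0921 -0.0011] 34.48
lid [ 0.5166 -0.0684  0.088 ] 302 [ 0.5197 -0.0921 -0.0012] [-1.2 -8.8 -0.8] 34.52
```

```bash
python3 -m handwheel '[{"translation":[-0.09,0,-0.05],"rot":[0,0,0]},{"translation":[-0.09,0,-0.05],"rot":[0,0,0]},{"translation":[-0.09,0,-0.05],"rot":[0,0,0]},{"translation":[-0.18,0,-0.1],"rot":[0,0,0]},{"translation":[-0.88,0,-0.48],"rot":[0,0,0]},{"translation":[-1.76,0,-0.96],"rot":[0,0,0]},{"translation":[-1.76,0,-0.96],"rot":[0,0,0]},{"translation":[0,0,0],"rot":[0,0,0]}]'; python3 lid.py; python3 -m handwheel '[{"translation":[2.1,0,-3.86],"rot":[0,0,0]},{"translation":[2.1,0,-3.86],"rot":[0,0,0]},{"translation":[2.1,0,-3.86],"rot":[0,0,0]},{"translation":[2.1,0,-3.86],"rot":[0,0,0]},{"translation":[2.1,0,-3.86],"rot":[0,0,0]},{"translation":[2.1,0,-3.86],"rot":[0,0,0]},{"translation":[0,0,0],"rot":[0,-0.167,0]},{"translation":[0,0,0],"rot":[0,-0.167,0]},{"translation":[0,0,0],"rot":[0,-0.166,0]},{"translation":[0,0,0],"rot":[0,0,0]}]'; python3 lid.py
```

```text
t: 35.52
tcp_pos: [0.5182, -0.1481, -0.0009]
ee_rot: [180.0, -28.6, 88.2]
ft_force: [-0.2, 0.1, 0.5]
opening: 0.007
lid [ 0.5165 -0.0686  0.088 ] 294 [ 0.5181 -0.1461 -0.0006] [ 0.6  0.8 -0.1] 35.58
t: 36.83
tcp_pos: [0.5185, -0.1397, 0.2641]
ee_rot: [179.9, 0.0, 89.0]
ft_force: [-0.2, 0.6, -0.1]
opening: 0.003
lid [ 0.5165 -0.0685  0.088 ] 295 [ 0.518  -0.1425  0.2634] [-0.2 -0.6  0.8] 36.88
```

```bash
python3 -m handwheel '[{"translation":[4.0,0.02,0],"rot":[0,0,0]},{"translation":[4.0,0.02,0],"rot":[0,0,0]},{"translation":[4.0,0.02,0],"rot":[0,0,0]},{"translation":[4.0,0.02,0],"rot":[0,0,0]},{"translation":[4.0,0.02,0],"rot":[0,0,0]},{"translation":[4.0,0.02,0],"rot":[0,0,0]},{"translation":[0,0,3.0],"rot":[0,0,0]},{"translation":[0,0,3.0],"rot":[0,0,0]},{"translation":[0,0,3.0],"rot":[0,0,0]},{"translation":[0,0,3.0],"rot":[0,0,0]},{"translation":[0,0,0],"rot":[0,0,0]}]'; python3 f.py; python3 - <<'E'
from h import *
t=camera("top"); im=camera("side")
cv2.imwrite("pics/c10.png",np.hstack([cv2.resize(t[185:240,230:330],None,fx=4,fy=4,interpolation=2),cv2.resize(im[150:260,230:310],None,fx=2,fy=2,interpolation=2)]))if 0 else None
a=cv2.resize(t[185:240,230:330],(500,275),interpolation=2); b=cv2.resize(im[140:250,230:330],(300,275),interpolation=2)
cv2.imwrite("pics/c10.png",np.hstack([a,b]))
E
```

```text
t: 38.25
tcp_pos: [0.524, 0.0926, 0.1407]
ee_rot: [-179.6, 0.0, 88.3]
ft_force: [0.3, 0.1, 1.3]
opening: 0.006
F [0.4  0.16 0.07] M [-0.036 -0.103 -0.011] [0.5267 0.0944 0.1443] 38.45
```

View pics/c10.png

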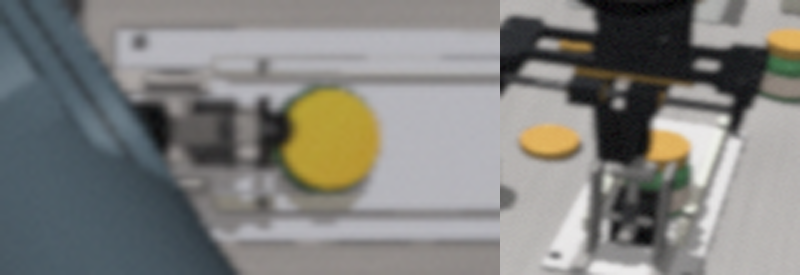

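```bash
python3 -m handwheel '[{"translation":[-0.5,-0.3,0.2],"rot":[0,0,0]},{"translation":[-0.5,0,0],"rot":[0,0,0]},{"translation":[-0.5,0,0],"rot":[0,0,0]},{"translation":[-0.4,0,0],"rot":[0,0,0]},{"translation":[-0.3,0,0],"rot":[0,0,0]},{"translation":[-0.2,0,0],"rot":[0,0,0]}]' >/dev/null; python3 ok.py 3 && python3 -m handwheel '[{"translation":[-0.1,0,0],"rot":[0,0,0]},{"translation":[-0.1,0,0],"rot":[0,0,0]},{"translation":[-0.1,0,0],"rot":[0,0,0]},{"translation":[-0.1,0,0],"rot":[0,0,0]}]' >/dev/null && python3 ok.py 3 && python3 -m handwheel '[{"translation":[-0.1,0,0],"rot":[0,0,0]},{"translation":[-0.1,0,0],"rot":[0,0,0]},{"translation":[-0.1,0,0],"rot":[0,0,0]},{"translation":[-0.1,0,0],"rot":[0,0,0]}]' >/dev/null && python3 ok.py 3 && python3 -m handwheel '[{"translation":[-0.1,0,0],"rot":[0,0,0]},{"translation":[-0.1,0,0],"rot":[0,0,0]},{"translation":[-0.1,0,0],"rot":[0,0,0]},{"translation":[-0.1,0,0],"rot":[0,0,0]}]' >/dev/null && python3 ok.py 3
```

```text
[-0.03 -0.18 -0.37] [0.5221 0.0704 0.1411] 39.4
[-0.12 -0.03  0.34] [0.522  0.0665 0.1411] 40.0
[ 0.21  3.73 -0.71] [0.5219 0.0637 0.1412] 40.6
```

```bash
python3 -m handwheel '[{"translation":[-0.1,0,0],"rot":[0,0,0]},{"translation":[-0.1,0,0],"rot":[0,0,0]}]' >/dev/null; python3 ok.py 9 && python3 -m handwheel '[{"translation":[-0.1,0,0],"rot":[0,0,0]},{"translation":[-0.1,0,0],"rot":[0,0,0]}]' >/dev/null && python3 ok.py 9 && python3 -m handwheel '[{"translation":[-0.1,0,0],"rot":[0,0,0]},{"translation":[-0.1,0,0],"rot":[0,0,0]},{"translation":[-0.1,0,0],"rot":[0,0,0]}]' >/dev/null && python3 ok.py 9 && python3 -m handwheel '[{"translation":[-0.1,0,0],"rot":[0,0,0]},{"translation":[-0.1,0,0],"rot":[0,0,0]},{"translation":[-0.1,0,0],"rot":[0,0,0]}]' >/dev/null && python3 ok.py 9 && python3 -m handwheel '[{"translation":[-0.1,0,0],"rot":[0,0,0]},{"translation":[-0.1,0,0],"rot":[0,0,0]},{"translation":[-0.1,0,0],"rot":[0,0,0]}]' >/dev/null && python3 ok.py 9
```

```text
[-1.2   5.56  3.17] [0.522  0.062  0.1416] 40.95
[-2.16  5.85  4.7 ] [0.5221 0.0603 0.1419] 41.3
[-0.51  5.44  4.18] [0.5223 0.057  0.142 ] 41.77
[0.08 4.03 3.56] [0.5223 0.0536 0.1418] 42.25
[0.94 3.96 2.72] [0.5216 0.0492 0.1411] 42.73
```

```bash
python3 -m handwheel '[{"translation":[-0.12,0,0],"rot":[0,0,0]},{"translation":[-0.12,0,0],"rot":[0,0,0]},{"translation":[-0.12,0,0],"rot":[0,0,0]},{"translation":[-0.12,0,0],"rot":[0,0,0]}]' >/dev/null; python3 ok.py 9 && python3 -m handwheel '[{"translation":[-0.12,0,0],"rot":[0,0,0]},{"translation":[-0.12,0,0],"rot":[0,0,0]},{"translation":[-0.12,0,0],"rot":[0,0,0]},{"translation":[-0.12,0,0],"rot":[0,0,0]}]' >/dev/null && python3 ok.py 9 && python3 -m handwheel '[{"translation":[-0.12,0,0],"rot":[0,0,0]},{"translation":[-0.12,0,0],"rot":[0,0,0]},{"translation":[-0.12,0,0],"rot":[0,0,0]},{"translation":[-0.12,0,0],"rot":[0,0,0]}]' >/dev/null && python3 ok.py 9 && python3 -m handwheel '[{"translation":[-0.12,0,0],"rot":[0,0,0]},{"translation":[-0.12,0,0],"rot":[0,0,0]},{"translation":[-0.12,0,0],"rot":[0,0,0]},{"translation":[-0.12,0,0],"rot":[0,0,0]}]' >/dev/null && python3 ok.py 9 && python3 -m handwheel '[{"translation":[-0.12,0,0],"rot":[0,0,0]},{"translation":[-0.12,0,0],"rot":[0,0,0]},{"translation":[-0.12,0,0],"rot":[0,0,0]}]' >/dev/null && python3 ok.py 9; python3 lid.py
```

```text
[0.19 3.04 2.3 ] [0.5211 0.0444 0.141 ] 43.33
[-0.44  2.66  1.6 ] [0.521  0.0398 0.141 ] 43.92
[0.13 2.02 1.75] [0.5211 0.0347 0.141 ] 44.52
[0.07 0.33 0.12] [0.5209 0.0299 0.141 ] 45.12
[-0.31  0.14  0.25] [0.5208 0.0264 0.1411] 45.6
lid [ 0.5227 -0.0798  0.088 ] 133 [0.5209 0.0265 0.1411] [ 0.2 -0.5  0. ] 45.65
```

```bash
python3 -m handwheel '[{"translation":[0.5,0,0],"rot":[0,0,0]},{"translation":[2,0,0],"rot":[0,0,0]},{"translation":[3,0,0],"rot":[0,0,0]},{"translation":[2,0,-3],"rot":[0,0,0]},{"translation":[0,0,-5],"rot":[0,0,0]},{"translation":[3,0,-5],"rot":[0,0,0]},{"translation":[5,0,0],"rot":[0,0,0]},{"translation":[5,0,0],"rot":[0,0,0]},{"translation":[0,0,0],"rot":[0,0,0]},{"translation":[0,0,0],"rot":[0,0,0]}]'; python3 - <<'E'
from h import *
t=camera("top"); im=camera("side")
a=cv2.resize(t[185:240,230:330],(500,275),interpolation=2); b=cv2.resize(im[140:250,230:330],(300,275),interpolation=2)
cv2.imwrite("pics/c11.png",np.hstack([a,b]))
old=cv2.imread("pics/top0.png")
for n in ("jar","lid_a","label_roll","brush","spray"):
    print(n,[np.round(d["rect"]) for d in outline_of(n,"top") if d["confidence"]>.5])
E
```

```text
t: 46.9
tcp_pos: [0.5263, 0.2314, 0.2708]
ee_rot: [-180.0, 0.0, 88.5]
ft_force: [0.0, -0.4, -0.6]
opening: 0.008
jar [array([375., 229., 406., 252.]), array([287., 206., 304., 224.]), array([271., 142., 295., 170.]), array([251., 197., 298., 227.])]
lid_a [array([312., 162., 333., 184.]), array([248., 202., 292., 226.])]
label_roll [array([375., 172., 405., 199.])]
brush []
spray [array([162., 147., 188., 166.])]
```

View pics/c11.png

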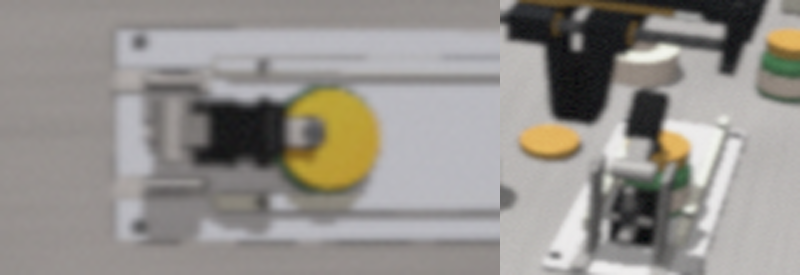

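```bash
python3 -c "
from station import *
print(get_obs()['ft_force'],get_obs()['t']); print(hand_in())"
```

```text
[-0.66097754  0.40423981  0.90059662] 47.25
the job is handed in; nothing more can be done
None
```

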